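# Make up the smear kit and the eye kit

### The job

Make up two kits from the row of stock: in the yellow tray the slide box with the black-capped and the red-capped bottle, in the grey tray the carton of thermometer sleeves with the blue-capped bottle. Set each bottle down upright in the middle of the disc that has the colour of its cap, and each box flat and square in the middle of its tray's white rectangle, without dropping anything. Leave the small grey-capped bottle and the petri dish where they are.

Things in the scene. Friction and masses are not known exactly. Their poses are not given: they have to be found in the camera images.
- yellow_tray: Yellow tray, fixed, flat: 114 (its x) x 160 mm (its y), floor 4 mm thick, rim 6 mm high. Origin: centre of its underside; z up, x roughly away from the robot. Flush marks, in its frame: white 96 x 66 mm rectangle (long side along x) centred at (0, 38) mm; black disc, 48 mm across, at (-32, -47) mm; red disc, the same size, at (32, -47) mm.
- grey_tray: Grey tray, fixed, flat: 114 (its x) x 160 mm (its y), floor 4 mm thick, rim 6 mm high. Origin: centre of its underside; z up, x roughly away from the robot. Flush marks, in its frame: white 96 x 47 mm rectangle (long side along x) centred at (0, 38) mm; blue disc, 48 mm across, at (0, -47) mm.
- slide_carton_mid (a point): Slide box: plain beige-grey closed box, 60 mm (its x) by 90 mm (its y) by 32 mm high, lying flat, about 120 g; grip it across the 60 mm. Origin at its centre, half-way up; z points up when it stands. Starts standing on the worktop somewhere in the row in front of the trays. Its long side points roughly away from the robot.
- sleeve_carton_mid (a point): Carton of thermometer sleeves: teal and white, 41 mm (its x) by 90 mm (its y) by 45 mm high, lying flat, about 50 g; grip it across the 41 mm. Origin at its centre, half-way up; z points up when it stands. Starts standing on the worktop somewhere in the row in front of the trays. Its long side points roughly away from the robot.
- black_cap_mid (a point): Brown bottle with a BLACK cap, upright, 85 mm high; round body 40 mm across up to about 60 mm, tapering to 27 mm at the cap; about 50 g. Origin at its centre, half-way up; z points up when it stands. Starts standing on the worktop somewhere in the row in front of the trays.
- red_cap_mid (a point): White bottle with a RED cap, upright, 70 mm high; round body 34 mm across up to about 48 mm, tapering to 23 mm at the cap; about 50 g. Origin at its centre, half-way up; z points up when it stands. Starts standing on the worktop somewhere in the row in front of the trays.
- blue_cap_mid (a point): White bottle with a BLUE cap, upright, 68 mm high; round body 32 mm across up to about 46 mm, tapering to 22 mm at the cap; about 30 g. Origin at its centre, half-way up; z points up when it stands. Starts standing on the worktop somewhere in the row in front of the trays.
- grey_cap_mid (a point): Bystander: the smallest bottle, brown with a light GREY cap, upright, 58 mm high, 28 mm across. Stays where it is. Origin at its centre, half-way up; z points up when it stands. It stands in the same row as the stock.
- dish_mid (a point): Bystander: clear flat petri dish with lid, 69 mm across, 15 mm high. Stays where it is. Origin at its centre, half-way up; z points up when it stands. It lies in the same row as the stock.
Mind the look-alikes: they are no part of the job. What is shaped like the part that bears blue_cap_mid but orange is not meant.

How it is judged (in metres and radians):
At the end, for the whole second after the job is handed in: All five in their own trays on their own marks: each centre within 12 mm of the mark's centre along each tray axis and within 6 mm of standing height on the tray floor, upright within 0.12 rad, boxes square to their rectangle within 0.21 rad; released and at rest (x of slide_carton_mid in the frame of yellow_tray between -0.012 and 0.012 m and y of slide_carton_mid in the frame of yellow_tray between 0.026 and 0.05 m and z of slide_carton_mid in the frame of yellow_tray between 0.014 and 0.026 m and angle between each of slide_carton_mid, black_cap_mid, red_cap_mid, sleeve_carton_mid, blue_cap_mid's own z axis and vertical below 0.12 rad and angle between the y axis of slide_carton_mid and the x axis of yellow_tray, either way round below 0.21 rad and linear speed of each of slide_carton, black_cap, red_cap, sleeve_carton, blue_cap below 0.02 m/s and contact force between the fingers and slide_carton below 0.05 N and x of black_cap_mid in the frame of yellow_tray between -0.044 and -0.02 m and y of black_cap_mid in the frame of yellow_tray between -0.059 and -0.035 m and z of black_cap_mid in the frame of yellow_tray between 0.0405 and 0.0525 m and contact force between the fingers and black_cap below 0.05 N and x of red_cap_mid in the frame of yellow_tray between 0.02 and 0.044 m and y of red_cap_mid in the frame of yellow_tray between -0.059 and -0.035 m and z of red_cap_mid in the frame of yellow_tray between 0.033 and 0.045 m and contact force between the fingers and red_cap below 0.05 N and x of sleeve_carton_mid in the frame of grey_tray between -0.012 and 0.012 m and y of sleeve_carton_mid in the frame of grey_tray between 0.026 and 0.05 m and z of sleeve_carton_mid in the frame of grey_tray between 0.0205 and 0.0325 m and angle between the y axis of sleeve_carton_mid and the x axis of grey_tray, either way round below 0.21 rad and contact force between the fingers and sleeve_carton below 0.05 N and x of blue_cap_mid in the frame of grey_tray between -0.012 and 0.012 m and y of blue_cap_mid in the frame of grey_tray between -0.059 and -0.035 m and z of blue_cap_mid in the frame of grey_tray between 0.032 and 0.044 m and contact force between the fingers and blue_cap below 0.05 N); the robot touches nothing.
It fails at once if the grey-capped bottle is shifted by more than 25 mm (distance of grey_cap_mid from where it was at the start of the episode above 0.025 m).
It fails at once if the petri dish is shifted by more than 25 mm (distance of dish_mid from where it was at the start of the episode above 0.025 m).
It fails at once if a box or bottle of the kits is dropped or thrown (out of the fingers and faster than 0.7 m/s) ((contact force between the fingers and slide_carton below 0.05 N and linear speed of slide_carton above 0.7 m/s) or (contact force between the fingers and sleeve_carton below 0.05 N and linear speed of sleeve_carton above 0.7 m/s) or (contact force between the fingers and black_cap below 0.05 N and linear speed of black_cap above 0.7 m/s) or (contact force between the fingers and red_cap below 0.05 N and linear speed of red_cap above 0.7 m/s) or (contact force between the fingers and blue_cap below 0.05 N and linear speed of blue_cap above 0.7 m/s)).
It also fails if it takes over 112 s, if anything falls off the work surface, if the arm or the gripper's body presses on something with over 40 N, if the wrist force passes 120 N, or if a joint passes its speed limit or range.

### The arm

A 7-joint arm with a two-finger parallel gripper is mounted at the origin on a cart in front of the work surface, level with it; the furniture and walls round the work are solid. World frame = base frame: x ahead of the robot, y to its left, z up, the work surface at z = 0. Lengths are in mm, angles in rad, forces in N, time in s.
With the tool pointing down it reaches from about 350 to 900 mm from the base axis. Payload 7.2 kg.
Tool frame: the origin (TCP) lies on the mounting face of the last link; the fingertips stand 173 mm ahead of it and the grasp point (between the pads) lies 155 mm ahead of it; z points along the fingers, y is the line along which they close (so a half turn about z gives the same grasp; the last joint's range is limited). The gripper opens to 85 mm and grips with 20 to 120 N. Pads are 22 mm wide; open, the fingers measure 114 mm over their backs; the gripper's body (76 mm by 85 mm) begins 54 mm behind the grasp point. The pads swing forward as they close: fully open they stand 13 mm farther back than shut.
Start: joints at [1.18, 0.411, -0.013, 1.596, 0.006, 1.134, -0.082], TCP at [198.251, -592.722, 404.697] pointing down, gripper open.
Joint ranges: [-2.95, 2.95], [-0.29, 1.99], [-1.47, 1.44], [0.14, 2.54], [-1.03, 4.17], [0.13, 1.85], [-2.86, 2.86]. Speed limits (rad/s): [2.39, 2.39, 3.01, 3.01, 3.14, 3.14, 3.14].

### API

Orientations are given as a unit quaternion [w, x, y, z].
In Python, from workcell import manip, imaging gives the robot as it stands.
- The arm moves only by the tool jog_arm, never from a script. Its argument "steps" is a list that holds one entry, the list of rows, each a list of 5 numbers: the gripper command: -1 is shut, 1 is fully open, values between are in proportion, then the shift along the tool's x, y, z in cm, then the turn about the tool's z in rad. In form: [[[claw, x, y, z, turn], ...]]. A call has 1 to 10 rows; each row shifts and turns the commanded pose from where the row before left it, along the tool's axes as they then stand; what a row does not reach is not made up. A row lasts 1/12 s, in which the tool goes at most 41.7 mm and 7.16 degrees, less where a joint would pass 70% of its speed; a pose out of reach is approached as far as the arm can. A call is refused whole if a number of a shift passes 4.17 or a number of a turn 0.125, either way. A call with a gripper value outside its range is refused whole. The fingers move at their own pace and stop on an object; "force" is the grip in N (left out, the last holds). Time passes only in rows, so rows that do not move let the fingers close. It gives the time, the measured TCP pose, the force, the opening and the grip force at its end, in the units of the state.
- manip.get_obs(): the state, without advancing time (a new reading comes with each control period).
- imaging.grab_frame(name): name is "scene" or "side" or "wrist"; returns a dict with "frame" (400x640x3 uint8, red, green, blue), "fovy" (degrees; the focal length in pixels is half the picture's height over the tangent of half this angle, whatever the lens; pixels are square), "cx", "cy" (the principal point, pixels), "xyz" and "orientation" of the camera in the world. Camera axes: x right, y down, z forward; pixel columns grow to the right and rows downward; lengths in mm; the calibration is good to about 2 mm. A picture is of the moment at which its call begins. There is no depth.
- manip.hand_in(): hands the job in; it is judged then, once.
The state is a dict: "t": time; "qpos": joint angles; "qvel": joint speeds; "joint_efforts": joint torques, N m; "tcp_pos": TCP position; "tcp_rot": TCP orientation; "ft_force": force on the tool from outside, world axes, zero at the start; "torque": the same for the moment, N m; "grip_width": finger opening in mm; "grasp_force": force on a finger pad.
Only numpy, scipy, OpenCV 4.12 (cv2) and the standard library are available. Lean on these libraries where they do the work, as an engineer would, in place of code of your own. Each camera call takes 0.05 s, during which the arm holds its last target. There are 200 camera calls.

## Working session

There is one attempt and no reset: what is moved stays moved. The work goes in short steps, Python scripts to look and compute and a tool call to move; the robot and the scene stay as the last step left them, time stands still between calls to the robot, and variables do not carry over. Pictures are saved under pics/ and viewed, at most 14 in all, crops included, and the job is handed in when it is done.

Besides the shell and the picture viewer there is one more tool, called after "Call:" as a command line: name --argument value ..., lists and objects as JSON in quotes. jog_arm: Moves the arm, as the interface text tells. Its arguments: {"type":"object","properties":{"steps":{"type":"array","items":{"type":"array","items":{"type":"array","items":{"type":"number"}}}},"force":{"type":"number"}},"required":["steps"]}

```bash
mkdir -p pics; ls
python3 - <<'E'
from workcell import manip, imaging
import cv2
print(manip.get_obs())
for n in ["scene","side"]:
    f=imaging.grab_frame(n); print(n,{k:v for k,v in f.items() if k!='frame'})
    cv2.imwrite(f"pics/{n}0.png",f['frame'][:,:,::-1])
E
```

```text
pics
{'t': 0.0, 'qpos': array([ 1.17979018,  0.41193675, -0.01274339,  1.59706251,  0.00560464,
        1.13430423, -0.0822177 ]), 'qvel': array([ 0.00078879, -0.00054464, -0.00077521,  0.0006917 ,  0.0008641 ,
       -0.00072869, -0.00022698]), 'joint_efforts': array([ 1.19748300e-03, -6.00630569e+01,  6.82532843e-01, -2.99403083e+01,
        1.38625983e-02,  1.08113603e-02,  3.66112943e-05]), 'tcp_pos': array([ 198.19211447, -592.51114167,  403.82215229]), 'tcp_rot': array([-8.15991379e-04,  9.86999397e-01,  1.60721777e-01, -1.88937295e-04]), 'ft_force': array([ 0.51390758,  0.12851503, -0.54403638]), 'torque': array([ 0.01449898, -0.00487824, -0.01714714]), 'grasp_force': 0.0, 'grip_width': 85.71170700351469}
scene {'fovy': 45.56998378409436, 'cx': 316.14079706282314, 'cy': 199.4949127688661, 'xyz': array([ 657.69983774, -859.53639184,  947.73448406]), 'orientation': array([-0.36589429,  0.92834811,  0.06380678, -0.01482751])}
side {'fovy': 46.81799494626748, 'cx': 326.3150251657435, 'cy': 200.3805957651095, 'xyz': array([  580.29056779, -1047.31054822,   991.59567566]), 'orientation': array([-0.4012869 ,  0.91594764,  0.0018888 ,  0.00227661])}
```

View pics/scene0.png

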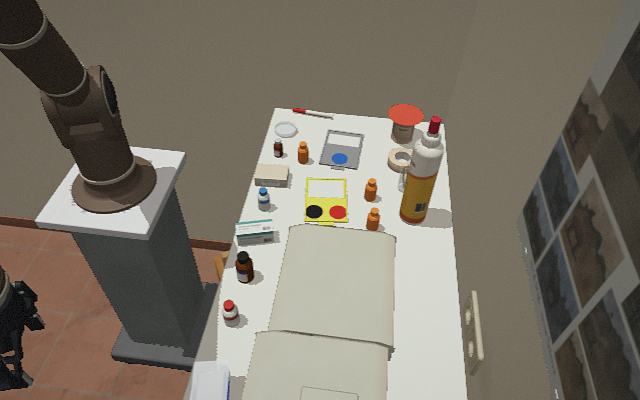

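View pics/side0.png

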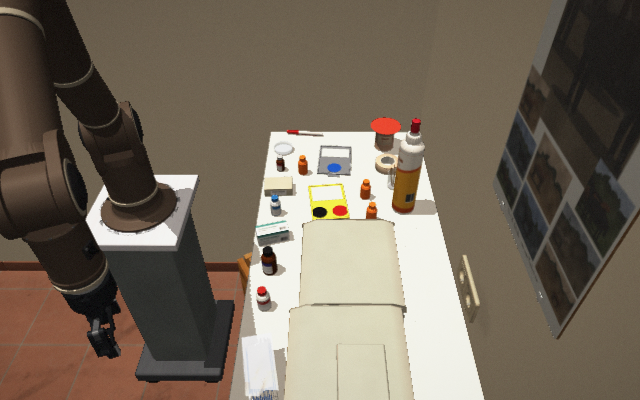

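Scene view: the row, top to bottom, is dish (286,129), grey cap (278,149), slide box (271,175), blue cap (264,198), sleeve carton (254,231), black cap (245,267) and red cap (231,313). The yellow tray is at (326,200) and the grey tray at (342,149). The orange look-alikes stand at (303,152), (371,190) and (373,219). The side view shows the same layout.

```bash
cat > h.py <<'E'
import numpy as np, cv2
from scipy.spatial.transform import Rotation as R
from workcell import manip, imaging
def rot(q): return R.from_quat([q[1],q[2],q[3],q[0]]).as_matrix()
def cast(f,px,z):
    px=np.atleast_2d(np.asarray(px,float)); fl=200/np.tan(np.radians(f['fovy'])/2)
    d=np.c_[(px[:,0]-f['cx'])/fl,(px[:,1]-f['cy'])/fl,np.ones(len(px))]@rot(f['orientation']).T
    return f['xyz']+d*((z-f['xyz'][2])/d[:,2])[:,None]
def blobs(f,lo,hi,amin=15,roi=None):
    """HSV mask -> list of (area, cx, cy, minAreaRect)"""
    m=cv2.inRange(cv2.cvtColor(f['frame'],cv2.COLOR_RGB2HSV),np.array(lo),np.array(hi))
    if roi: k=np.zeros_like(m); k[roi[1]:roi[3],roi[0]:roi[2]]=1; m=m*k
    cs,_=cv2.findContours(m,cv2.RETR_EXTERNAL,cv2.CHAIN_APPROX_NONE); o=[]
    for c in cs:
        a=cv2.moments(c)
        if a['m00']>=amin: o.append((a['m00'],a['m10']/a['m00'],a['m01']/a['m00'],c))
    return sorted(o,key=lambda t:-t[0])
E
python3 - <<'E'
from h import *
s=imaging.grab_frame("scene"); d=imaging.grab_frame("side")
np.set_printoptions(precision=0,suppress=True)
P={'black':(85,(243,257),(267,251)),'red':(70,(229,306),(262,291)),'blue':(68,(263,191),(275,198)),'greycap':(58,(278,143),(281,158)),
'dish':(15,(286,129),(284,148)),'slide':(32,(271,171),(278,182)),'sleeve':(45,(253,226),(271,228)),'orA':(68,(303,145),(303,157)),'orB':(68,(371,182),(366,182)),'orC':(68,(374,211),(372,205)),
'yblack':(4,(314,212),(320,212)),'yred':(4,(338,212),(340,211)),'ywhite':(4,(325,187),(326,194)),'gblue':(4,(340,159),(335,168)),'gwhite':(4,(343,141),(336,153)),'blanketTL':(40,(292,226),(306,221)),'box':(60,(210,365),(262,340))}
for k,(z,a,b) in P.items(): print(k,cast(s,a,z)[0],cast(d,b,z)[0])
for nm,f,roi in(('s',s,(215,100,450,350)),('d',d,(240,110,440,320))):
  for c,lo,hi in(('blue',(100,120,60),(130,255,255)),('red',(0,180,90),(4,255,255)),('red2',(174,180,90),(180,255,255)),('yellow',(25,150,120),(34,255,255))):
    for b in blobs(f,lo,hi,15,roi)[:5]: print(nm,c,b[0],round(b[1],1),round(b[2],1), cast(f,b[1:3],4)[0],cast(f,b[1:3],65)[0])
cv2.imwrite('pics/crop.png',cv2.resize(s['frame'][110:340,210:410,::-1],None,fx=2.6,fy=2.6,interpolation=cv2.INTER_CUBIC))
w=imaging.grab_frame("wrist"); print({k:v for k,v in w.items() if k!='frame'})
E
```

```text
black [ 432. -257.   85.] [ 431. -258.   85.]
red [ 429. -373.   70.] [ 429. -373.   70.]
blue [430. -36.  68.] [432. -37.  68.]
greycap [431. 167.  58.] [434. 171.  58.]
dish [432. 286.  15.] [433. 285.  15.]
slide [427.  77.  32.] [429.  79.  32.]
sleeve [ 424. -135.   45.] [ 427. -138.   45.]
orA [505. 158.  68.] [507. 164.  68.]
orB [703.  38.  68.] [706.  39.  68.]
orC [715. -63.  68.] [717. -65.  68.]
yblack [562. -31.   4.] [565. -29.   4.]
yred [625. -22.   4.] [626. -24.   4.]
ywhite [580.  65.   4.] [583.  54.   4.]
gblue [610. 186.   4.] [614. 187.   4.]
gwhite [612. 269.   4.] [618. 272.   4.]
blanketTL [ 518. -117.   40.] [ 525. -104.   40.]
box [ 422. -497.   60.] [ 441. -499.   60.]
s blue 115.5 339.1 158.3 [607. 189.   4.] [611. 121.  65.]
s blue 32.0 262.6 191.2 [413.  23.   4.] [428. -34.  65.]
s red 131.0 337.5 212.2 [624. -23.   4.] [626. -77.  65.]
s red 29.0 298.6 109.8 [453. 404.   4.] [466. 322.  65.]
s red 19.5 228.5 303.5 [ 409. -331.    4.] [ 425. -365.   65.]
s red2 97.5 433.7 123.2 [892. 401.   4.] [877. 320.  65.]
s yellow 28.0 310.5 182.9 [538.  75.   4.] [546.  14.  65.]
s yellow 23.5 343.7 186.7 [632.  74.   4.] [633.  13.  65.]
d blue 82.5 333.7 167.2 [609. 191.   4.] [607. 115.  65.]
d blue 26.0 274.3 197.7 [419.  35.   4.] [429. -32.  65.]
d red 368.5 385.3 125.5 [810. 448.   4.] [795. 356.  65.]
d red 86.5 339.5 210.0 [625. -20.   4.] [622. -83.  65.]
d red 35.5 261.5 290.1 [ 416. -322.    4.] [ 426. -367.   65.]
d red 20.5 292.5 131.1 [456. 407.   4.] [464. 317.  65.]
d red2 42.0 414.4 122.9 [923. 467.   4.] [902. 374.  65.]
d yellow 471.5 325.4 207.9 [581. -11.   4.] [581. -75.  65.]
{'fovy': 68.3154616259125, 'cx': 317.69744830511, 'cy': 198.7145549059414, 'xyz': array([ 277., -566.,  373.]), 'orientation': array([ 0.,  1., -1., -0.])}
```

View pics/crop.png

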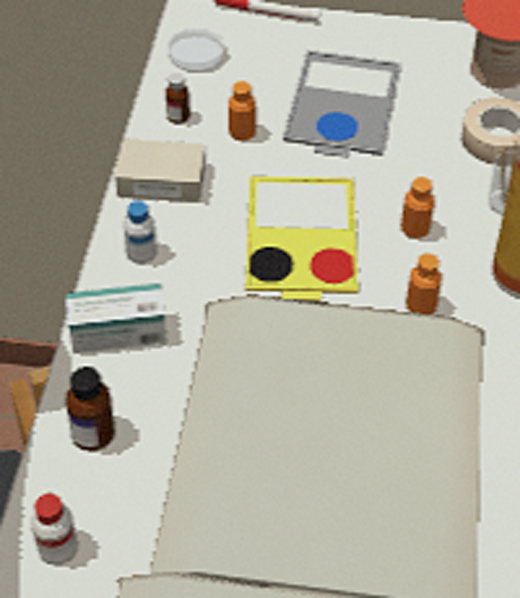

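The close crop agrees with this: the discs and caps are clear, and the stock row lies at x≈430. I'll move to a central high pose and take a wrist view of everything.

Call:
jog_arm --steps '[[[1, 0, 0, 0, 0.108], [1, 0, 0, 0, 0.108], [1, 0, 0, 0, 0.107], [1, 1.78, -3.55, 0, 0], [1, 1.78, -3.55, 0, 0], [1, 1.78, -3.55, 0, 0], [1, 1.78, -3.55, 0, 0], [1, 1.78, -3.55, 0, 0], [1, 1.78, -3.55, 0, 0], [1, 1.78, -3.55, 0, 0]]]' --force 40

```text
t: 1.08
tcp_pos: [323.3, -342.4, 404.8]
tcp_rot: [0.0, 1.0, -0.0, 0.0]
ft_force: [0.7, 0.2, 0.5]
grip_width: 85.5
grasp_force: 0.0
```

Call:
jog_arm --steps '[[[1, 1.78, -3.55, 0, 0], [1, 1.78, -3.55, 0, 0], [1, 1.78, -3.55, 0, 0], [1, 1.78, -3.55, 0, 0], [1, 1.78, -3.55, 0, 0], [1, 1.78, -3.55, 0, 0], [1, 0, 0, 0, 0], [1, 0, 0, 0, 0]]]'

```text
t: 1.75
tcp_pos: [430.5, -129.2, 404.8]
tcp_rot: [-0.0, 1.0, 0.002, 0.0]
ft_force: [-1.0, -0.8, -0.0]
grip_width: 85.4
grasp_force: 0.0
```

Run:
```python
from h import *
o=manip.get_obs(); print(o['t'],o['tcp_pos'],o['tcp_rot'])
w=imaging.grab_frame("wrist"); print({k:v for k,v in w.items() if k!='frame'})
np.savez('w1.npz',**w); cv2.imwrite('pics/w1.png',w['frame'][:,:,::-1])
```

```text
1.75 [ 430.4724933  -129.16707506  404.76515591] [-1.28950945e-04  9.99996895e-01  2.48278972e-03  1.72700029e-04]
{'fovy': 68.3154616259125, 'cx': 317.69744830511, 'cy': 198.7145549059414, 'xyz': array([ 513.68016036, -129.15810693,  373.5453961 ]), 'orientation': array([ 0.11611066,  0.69950283, -0.69550143, -0.11615446])}
```

View pics/w1.png

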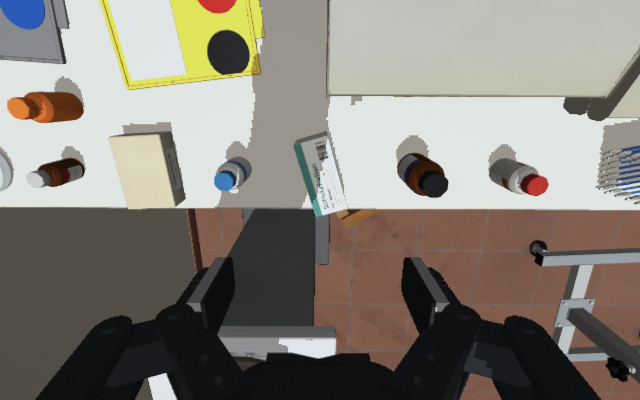

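Wrist view: blue cap (224,179), black cap (433,184), red cap (535,185), slide box around (147,170), and the sleeve carton, tilted, around (322,175). Black disc is at (228,52), and both trays are partly cut off.

Run:
```python
from h import *
w=dict(np.load('w1.npz')); np.set_printoptions(precision=1,suppress=True)
def show(n,f,lo,hi,z,roi,amin=40):
    for b in blobs(f,lo,hi,amin,roi)[:2]:
        (e,ax,an)=cv2.fitEllipse(b[3]); print(n,b[0],np.round(e,0),cast(f,e,z)[0])
show('red',w,(0,150,80),(8,255,255),70,(500,160,560,210)); show('red2',w,(170,150,80),(180,255,255),70,(500,160,560,210))
show('blue',w,(95,120,60),(130,255,255),68,(205,150,250,200))
show('blackcap',w,(0,0,0),(180,255,45),85,(415,168,460,205))
show('blackdisc',w,(0,0,0),(180,255,70),4,(195,20,255,85))
s=imaging.grab_frame("scene"); d=imaging.grab_frame("side")
for n,f,A in(('s',s,{'r':(325,200,350,225),'b':(300,200,328,225),'B':(325,150,355,168)}),('d',d,{'r':(328,200,352,222),'b':(308,200,330,222),'B':(325,160,345,178)})):
    show(n+' reddisc',f,(0,150,80),(8,255,255),4,A['r']); show(n+' blackdisc',f,(0,0,0),(180,255,60),4,A['b'],20); show(n+' bluedisc',f,(100,120,60),(130,255,255),4,A['B'])
hsv=cv2.cvtColor(w['frame'],cv2.COLOR_RGB2HSV); print(hsv[150,140],hsv[170,178],hsv[100,150],hsv[30,150])
def quad(n,q,z):
    p=cast(w,q,z); c=p.mean(0); L=(p[2]+p[3]-p[0]-p[1])/2; W=(p[1]-p[0]+p[2]-p[3])/2
    print(n,c,'long',np.linalg.norm(L),'wid',np.linalg.norm(W),'yaw of long',np.arctan2(-L[1],-L[0]))
# p0,p1 far (x+) end ; p2,p3 near
quad('slide',[(110,138),(163,134),(177,206),(125,208)],32)
quad('sleeve',[(295,141),(325,133),(347,208),(316,216)],45)
# yellow tray bottom edge line, white rectangle corners
print('white corners',cast(w,[(131,82),(186,76)],4),'tray corner',cast(w,[(128,88),(258,72)],10))
```

```text
red 284.0 [537. 186.] [ 425.8 -364.1   70. ]
blue 289.5 [225. 180.] [429.2 -29.4  68. ]
blackcap 580.5 [433. 183.] [ 432.4 -246.    85. ]
blackdisc 1360.0 [228.  52.] [561.8 -26.7   4. ]
s reddisc 130.0 [338. 212.] [624.4 -22.3   4. ]
s blackdisc 145.0 [314. 211.] [561. -29.   4.]
s bluedisc 115.5 [339. 158.] [607.5 188.9   4. ]
d reddisc 93.0 [340. 210.] [624.9 -20.9   4. ]
d blackdisc 89.5 [319. 212.] [562.1 -27.6   4. ]
d bluedisc 82.5 [334. 167.] [609.  191.2   4. ]
[ 24  40 221] [23 28 73] [ 72   6 230] [ 96   6 230]
slide [427.9  77.4  32. ] long 86.56081145735614 wid 63.27482091004071 yaw of long 0.01401011769789008
sleeve [ 428.6 -133.3   45. ] long 91.97015701355619 wid 36.25962252733934 yaw of long 0.2804432760743208
white corners [[529.9  89.3   4. ]
 [536.7  24.1   4. ]] tray corner [[523.1  90.5  10. ]
 [541.  -60.8  10. ]]
```

Call:
jog_arm --steps '[[[1, -0.05, 3.38, 1.64, 0], [1, -0.05, 3.38, 1.64, 0], [1, -0.05, 3.38, 1.64, 0], [1, -0.05, 3.38, 1.64, 0], [1, -0.05, 3.38, 1.64, 0], [1, -0.05, 3.38, 1.64, 0], [1, -0.05, 3.38, 1.64, 0], [1, 0, 0, 0, 0], [1, 0, 0, 0, 0]]]'

```text
t: 2.65
tcp_pos: [423.8, -370.9, 288.2]
tcp_rot: [-0.0, 1.0, -0.003, -0.001]
ft_force: [-0.1, 0.4, 0.4]
grip_width: 85.2
grasp_force: 0.0
```

Run:
```python
from h import *
np.set_printoptions(precision=1,suppress=True)
w=imaging.grab_frame("wrist"); print(manip.get_obs()['tcp_pos'],w['xyz'])
for b in blobs(w,(0,150,60),(8,255,255),60)[:3]: print(b[0],np.round(b[1:3],0),cast(w,cv2.fitEllipse(b[3])[0],70)[0])
cv2.imwrite('pics/w2.png',w['frame'][:,:,::-1])
```

```text
[ 424.9 -369.1  289.2] [ 507.  -371.8  256.8]
784.0 [311. 219.] [ 427.6 -366.5   70. ]
```

View pics/w2.png

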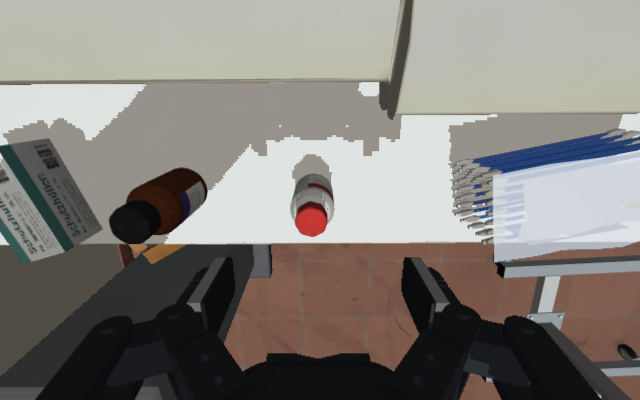

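The red bottle is at (311,219), which gives (427.5,-366.5), centred between the fingers. Descending to grip.

Call:
jog_arm --steps '[[[1, 0.1, -0.1, 3.0, 0], [1, 0, 0, 3.0, 0], [1, 0, 0, 2.8, 0], [1, 0, 0, 1.5, 0], [1, 0, 0, 0, 0], [-1, 0, 0, 0, 0], [-1, 0, 0, 0, 0], [-1, 0, 0, 0, 0], [-1, 0, 0, 0, 0], [-1, 0, 0, 0, 0]]]' --force 30

```text
t: 3.53
tcp_pos: [427.6, -367.2, 188.4]
tcp_rot: [0.001, 1.0, -0.0, 0.001]
ft_force: [-0.7, 1.0, 7.1]
grip_width: 33.0
grasp_force: 30.0
```

Run:
```python
from h import *
np.set_printoptions(precision=0,suppress=True)
w=dict(np.load('w1.npz')); s=imaging.grab_frame("scene"); d=imaging.grab_frame("side")
for z in (0,30,60,90,120,150): print(z,cast(w,(328,2),z)[0],cast(w,(328,95),z)[0],cast(s,(289,228),z)[0],cast(d,(304,222),z)[0])
```

```text
0 [ 613. -139.    0.] [ 517. -141.    0.] [505. -92.  -0.] [517. -69.   0.]
30 [ 605. -139.   30.] [ 517. -140.   30.] [ 510. -116.   30.] [519. -98.  30.]
60 [ 597. -138.   60.] [ 516. -139.   60.] [ 515. -140.   60.] [ 521. -128.   60.]
90 [ 589. -137.   90.] [ 516. -138.   90.] [ 520. -165.   90.] [ 523. -157.   90.]
120 [ 581. -136.  120.] [ 516. -137.  120.] [ 525. -189.  120.] [ 525. -187.  120.]
150 [ 573. -135.  150.] [ 516. -136.  150.] [ 530. -213.  150.] [ 527. -217.  150.]
```

Call:
jog_arm --steps '[[[-1, 0, 0, -1.5, 0], [-1, 0, 0, -3.5, 0], [-1, 0, 0, -4.0, 0], [-1, 0, 0, -4.0, 0], [-1, 0, 0, -4.0, 0], [-1, 0, 0, -4.0, 0], [-1, 0, 0, 0, 0]]]'

```text
t: 4.22
tcp_pos: [428.5, -367.7, 405.8]
tcp_rot: [0.004, 1.0, -0.0, 0.005]
ft_force: [1.5, -0.7, -0.7]
grip_width: 32.9
grasp_force: 30.2
```

Call:
jog_arm --steps '[[[-1, 1.97, -3.45, 1.0, 0], [-1, 1.97, -3.45, 1.0, 0], [-1, 1.97, -3.45, 1.0, 0], [-1, 1.97, -3.45, 1.0, 0], [-1, 1.97, -3.45, 1.0, 0], [-1, 1.97, -3.45, 1.0, 0], [-1, 1.97, -3.45, 1.0, 0], [-1, 1.97, -3.45, 1.0, 0], [-1, 1.97, -3.45, 1.0, 0], [-1, 1.97, -3.45, 1.0, 0]]]'

```text
t: 5.05
tcp_pos: [624.8, -20.2, 296.5]
tcp_rot: [0.0, 1.0, -0.0, 0.0]
ft_force: [1.1, -0.4, -1.3]
grip_width: 33.0
grasp_force: 30.2
```

Call:
jog_arm --steps '[[[-1, 0, 0, 0, 0], [-1, 0, 0, 0, 0], [-1, 0, 0, 0, 0]]]'

```text
t: 5.3
tcp_pos: [624.0, -22.1, 296.6]
tcp_rot: [0.0, 1.0, 0.0, -0.0]
ft_force: [-0.9, -0.8, -0.5]
grip_width: 32.9
grasp_force: 30.2
```

Run:
```python
from h import *
np.set_printoptions(precision=1,suppress=True)
for i in range(3):
  w=imaging.grab_frame("wrist"); o=manip.get_obs(); print(o['tcp_pos'],o['tcp_rot'],w['xyz'],w['orientation'])
for b in blobs(w,(0,150,60),(8,255,255),60)[:4]: print(b[0],np.round(b[1:3],0),cast(w,b[1:3],4)[0],cast(w,b[1:3],188)[0])
cv2.imwrite('pics/w3.png',w['frame'][:,:,::-1]); np.savez('w3.npz',**w)
```

```text
[623.9 -23.1 296.9] [ 0.  1. -0. -0.] [707.2 -22.5 265.3] [ 0.1  0.7 -0.7 -0.1]
[623.9 -23.6 297.2] [ 0.  1. -0.  0.] [707.1 -23.7 265.6] [-0.1 -0.7  0.7  0.1]
[623.9 -23.7 297.3] [ 0.  1. -0.  0.] [707.1 -24.2 265.9] [-0.1 -0.7  0.7  0.1]
2245.0 [319. 333.] [459.9 -25.1   4. ] [633.6 -24.5 188. ]
1789.0 [313. 191.] [624.6 -19.6   4. ] [682.6 -22.9 188. ]
152.0 [326. 257.] [555.8 -32.9   4. ] [662.1 -26.8 188. ]
```

View pics/w3.png

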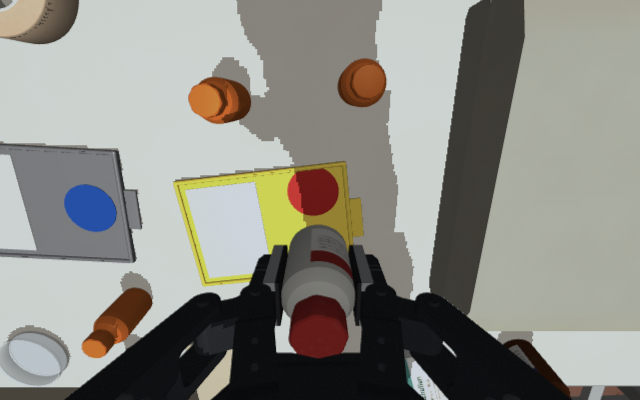

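The held red bottle hangs upright over the red disc at (313,191), i.e. (624.6,-19.6). The blue disc is at (91,208). Lowering, and computing tray yaws from this frame.

Run:
```python
from h import *
np.set_printoptions(precision=3,suppress=True)
w=dict(np.load('w3.npz'))
for b in blobs(w,(100,120,60),(130,255,255),300,(50,170,130,250))[:1]: print('bluedisc',cast(w,cv2.fitEllipse(b[3])[0],4)[0])
P=cast(w,[(175,181),(345,163),(203,285),(118,150),(134,262),(187,190),(256,181),(205,276),(13,147),(37,250)],4)
for n,(i,j) in {'yfar':(1,0),'yleft':(0,2),'gright':(3,4),'ywhite far':(6,5),'yw left':(5,7),'gw right':(8,9)}.items():
    v=P[i]-P[j]; a=np.arctan2(v[1],v[0]); print(n,P[i][:2],P[j][:2],'yaw',(a+np.pi/4)%(np.pi/2)-np.pi/4,np.linalg.norm(v))
```

```text
bluedisc [608.643 192.052   4.   ]
yfar [651.341 -48.868] [634.799 107.09 ] yaw 0.10566629334276523 156.8329315686934
yleft [634.799 107.09 ] [522.331  95.701] yaw 0.10092660426783007 113.04358129464028
gright [663.417 153.213] [549.852 162.13 ] yaw -0.07836190132284271 113.91400553783225
ywhite far [634.669  32.562] [626.115  97.31 ] yaw 0.13134084546531533 65.3108872538249
yw left [626.115  97.31 ] [533.237  92.243] yaw 0.05450820097828435 93.01674050456465
gw right [666.233 245.6  ] [563.7   256.174] yaw -0.10276832625014443 103.07672423610776
```

Call:
jog_arm --steps '[[[-1, 0.1, -0.25, 3.0, 0], [-1, 0, 0, 3.0, 0], [-1, 0, 0, 2.5, 0], [-1, 0, 0, 1.2, 0], [-1, 0, 0, 0.5, 0], [-1, 0, 0, 0.1, 0], [-1, 0, 0, 0, 0], [-1, 0, 0, 0, 0]]]'

```text
t: 6.12
tcp_pos: [626.0, -19.6, 195.6]
tcp_rot: [0.0, 1.0, -0.0, 0.001]
ft_force: [1.2, 0.8, -1.1]
grip_width: 33.0
grasp_force: 30.2
```

Call:
jog_arm --steps '[[[-1, 0, 0, 0.15, 0], [-1, 0, 0, 0.1, 0], [-1, 0, 0, 0, 0], [-1, 0, 0, 0, 0]]]'

```text
t: 6.45
tcp_pos: [625.8, -19.4, 192.4]
tcp_rot: [0.0, 1.0, -0.0, 0.001]
ft_force: [-1.0, 0.7, 5.6]
grip_width: 32.8
grasp_force: 30.8
```

Contact reached. Releasing, lifting, and heading for the black bottle.

Call:
jog_arm --steps '[[[-0.1, 0, 0, 0, 0], [0.05, 0, 0, 0, 0], [0.2, 0, 0, 0, 0], [0.2, 0, 0, 0, 0], [0.2, 0, 0, -1.0, 0], [0.2, 0, 0, -3.0, 0], [0.2, 0, 0, -4.0, 0], [0.2, 0, 0, -4.0, 0], [1, 0, 0, -1.0, 0]]]'

```text
t: 7.2
tcp_pos: [626.8, -19.1, 328.8]
tcp_rot: [-0.0, 1.0, -0.0, 0.005]
ft_force: [0.1, 0.3, -0.3]
grip_width: 61.9
grasp_force: 0.0
```

Call:
jog_arm --steps '[[[1, -2.42, 2.87, 0, 0], [1, -2.42, 2.87, 0, 0], [1, -2.42, 2.87, 0, 0], [1, -2.42, 2.87, 0, 0], [1, -2.42, 2.87, 0, 0], [1, -2.42, 2.87, 0, 0], [1, -2.42, 2.87, 0, 0], [1, -2.42, 2.87, 0, 0], [1, 0, 0, 0, 0], [1, 0, 0, 0, 0]]]'

```text
t: 8.03
tcp_pos: [430.1, -250.9, 322.0]
tcp_rot: [0.0, 1.0, -0.003, 0.0]
ft_force: [0.2, 0.4, -0.3]
grip_width: 85.4
grasp_force: 0.0
```

Run:
```python
from h import *
np.set_printoptions(precision=1,suppress=True)
w=imaging.grab_frame("wrist"); print(manip.get_obs()['tcp_pos'],w['xyz'])
for b in blobs(w,(0,0,0),(180,255,40),150,(200,150,420,275))[:4]: print(b[0],np.round(b[1:3],0),cv2.boundingRect(b[3]),cast(w,b[1:3],85)[0])
cv2.imwrite('pics/w4.png',w['frame'][:,:,::-1])
s=imaging.grab_frame("scene"); cv2.imwrite('pics/s4.png',cv2.resize(s['frame'][120:260,210:410,::-1],None,fx=3,fy=3))
```

```text
[ 431.4 -249.4  322.1] [ 513.3 -251.8  290.8]
963.0 [315. 211.] (299, 193, 34, 37) [ 432.8 -249.7   85. ]
320.0 [321. 176.] (297, 167, 41, 26) [ 459.8 -254.    85. ]
192.5 [227. 267.] (217, 256, 18, 19) [ 385.4 -178.3   85. ]
165.5 [409. 267.] (403, 258, 17, 17) [ 384.2 -324.7   85. ]
```

View pics/w4.png

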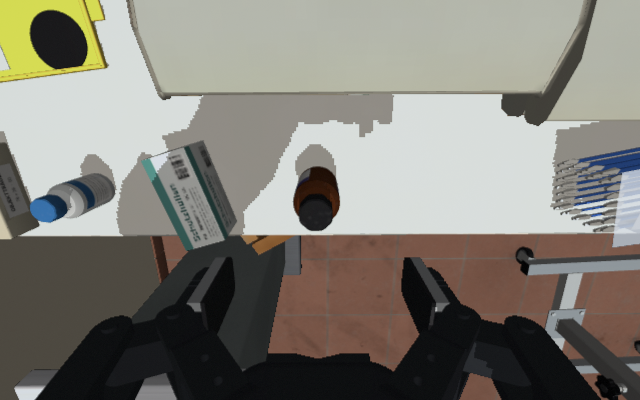

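View pics/s4.png

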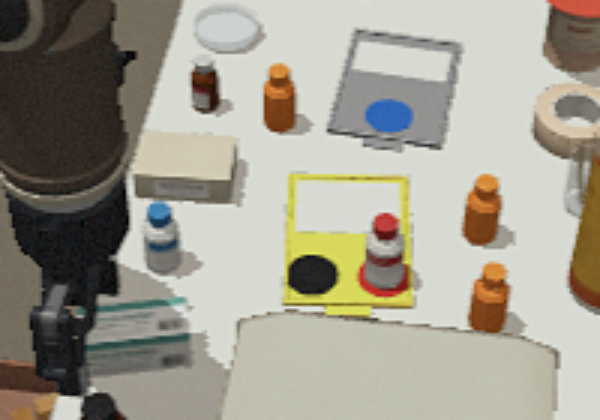

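The red bottle stands upright on its disc (scene crop). The black cap at (315,211), i.e. (432.8,-249.7), is under the gripper, so I'm descending.

Call:
jog_arm --steps '[[[1, 0.15, 0, 3.9, 0], [1, 0, 0, 3.9, 0], [1, 0, 0, 3.0, 0], [1, 0, 0, 1.6, 0], [1, 0, 0, 0, 0], [-1, 0, 0, 0, 0], [-1, 0, 0, 0, 0], [-1, 0, 0, 0, 0], [-1, 0, 0, 0, 0], [-1, 0, 0, 0, 0]]]'

```text
t: 8.97
tcp_pos: [433.9, -249.2, 199.0]
tcp_rot: [0.001, 1.0, -0.0, 0.001]
ft_force: [-0.5, 1.6, 5.4]
grip_width: 38.7
grasp_force: 29.8
```

Call:
jog_arm --steps '[[[-1, 0, 0, 0, 0], [-1, 0, 0, -1.5, 0], [-1, 0, 0, -3.0, 0], [-1, 0, 0, -4.0, 0], [-1, 0, 0, -4.0, 0], [-1, 0, 0, -2.0, 0], [-1, 0, 0, 0, 0], [-1, 0, 0, 0, 0]]]'

```text
t: 9.63
tcp_pos: [433.2, -249.1, 344.4]
tcp_rot: [0.001, 1.0, -0.0, 0.002]
ft_force: [0.3, 0.4, -0.7]
grip_width: 38.7
grasp_force: 30.6
```

Call:
jog_arm --steps '[[[-1, 1.85, -3.16, 0, 0], [-1, 1.85, -3.16, 0, 0], [-1, 1.85, -3.16, 0, 0], [-1, 1.85, -3.16, 0, 0], [-1, 1.85, -3.16, 0, 0], [-1, 1.85, -3.16, 0, 0], [-1, 1.85, -3.16, 0, 0], [-1, 0, 0, 0, 0], [-1, 0, 0, 0, 0], [-1, 0, 0, 0, 0]]]'

```text
t: 10.47
tcp_pos: [562.0, -28.1, 340.9]
tcp_rot: [0.0, 1.0, 0.0, -0.001]
ft_force: [0.2, -0.2, 0.0]
grip_width: 38.8
grasp_force: 30.6
```

Call:
jog_arm --steps '[[[-1, 0, 0, 3.5, 0], [-1, 0, 0, 3.5, 0], [-1, 0, 0, 3.0, 0], [-1, 0, 0, 2.0, 0], [-1, 0, 0, 1.0, 0], [-1, 0, 0, 0.5, 0], [-1, 0, 0, 0, 0], [-1, 0, 0, 0, 0]]]'

```text
t: 11.13
tcp_pos: [563.0, -28.3, 208.3]
tcp_rot: [0.0, 1.0, -0.001, 0.001]
ft_force: [-0.3, 0.2, -0.5]
grip_width: 39.1
grasp_force: 30.6
```

Call:
jog_arm --steps '[[[-1, 0, 0, 0.3, 0], [-1, 0, 0, 0.2, 0], [-1, 0, 0, 0.1, 0], [-1, 0, 0, 0, 0], [-1, 0, 0, 0, 0]]]'

```text
t: 11.55
tcp_pos: [563.3, -27.8, 203.0]
tcp_rot: [0.0, 1.0, -0.0, 0.001]
ft_force: [-1.6, -1.7, 8.3]
grip_width: 39.2
grasp_force: 31.5
```

Call:
jog_arm --steps '[[[0.1, 0, 0, 0, 0], [0.2, 0, 0, 0, 0], [0.3, 0, 0, 0, 0], [0.3, 0, 0, 0, 0], [0.3, 0, 0, -1.0, 0], [0.3, 0, 0, -3.0, 0], [0.3, 0, 0, -4.0, 0], [0.3, 0, 0, -4.0, 0], [1, 0, 0, -1.0, 0]]]'

```text
t: 12.3
tcp_pos: [564.1, -27.4, 338.2]
tcp_rot: [0.0, 1.0, 0.0, 0.004]
ft_force: [1.3, -0.0, 0.4]
grip_width: 66.0
grasp_force: 0.0
```

Call:
jog_arm --steps '[[[1, -2.7, -2.1, 0, 0], [1, -2.7, -2.1, 0, 0], [1, -2.7, -2.1, 0, 0], [1, -2.7, -2.1, 0, 0], [1, -2.7, -2.1, 0, 0], [1, 0, 0, 0, 0], [1, 0, 0, 0, 0], [1, 0, 0, 0, 0]]]'

```text
t: 12.97
tcp_pos: [428.1, 77.1, 332.0]
tcp_rot: [0.0, 1.0, 0.0, 0.001]
ft_force: [1.4, -0.6, 0.5]
grip_width: 85.2
grasp_force: 0.0
```

Run:
```python
from h import *
np.set_printoptions(precision=2,suppress=True)
w=imaging.grab_frame("wrist"); print(manip.get_obs()['tcp_pos'],w['xyz']); np.savez('w5.npz',**w)
for b in blobs(w,(15,25,150),(35,80,255),800,(150,100,480,300))[:2]:
    q=cv2.approxPolyDP(b[3],8,True)[:,0]; print(b[0],q.tolist()); p=cast(w,q,32); print(p[:,:2], cv2.minAreaRect(p[:,:2].astype(np.float32)))
cv2.imwrite('pics/w5.png',w['frame'][:,:,::-1])
```

```text
[428.44  76.74 331.86] [511.37  76.68 300.94]
5188.5 [[329, 143], [280, 146], [289, 233], [346, 230], [344, 165]]
[[472.96  66.55]
 [470.22 111.04]
 [383.24 105.54]
 [386.6   48.42]
 [452.71  52.37]] ((428.4109802246094, 79.67135620117188), (87.30793762207031, 57.482234954833984), 3.525059223175049)
```

View pics/w5.png

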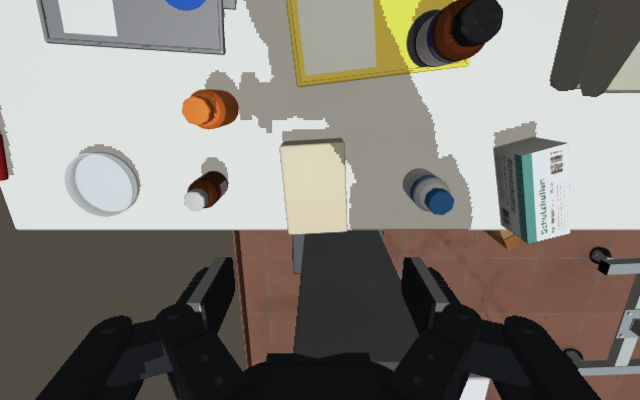

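The slide box top covers (280,143)–(346,233), giving centre (428.5,79) and yaw ≈ +0.06. The black bottle stands on its disc.

Call:
jog_arm --steps '[[[1, 0, -0.22, 3.9, -0.06], [1, 0, 0, 3.9, 0], [1, 0, 0, 3.6, 0], [1, 0, 0, 2.5, 0], [1, 0, 0, 1.5, 0], [1, 0, 0, 0, 0], [-1, 0, 0, 0, 0], [-1, 0, 0, 0, 0], [-1, 0, 0, 0, 0], [-1, 0, 0, 0, 0]]]' --force 50

```text
t: 13.85
tcp_pos: [428.4, 79.3, 178.6]
tcp_rot: [-0.0, 1.0, 0.03, 0.001]
ft_force: [-0.7, -0.5, -0.9]
grip_width: 59.4
grasp_force: 53.8
```

Call:
jog_arm --steps '[[[-1, 0, 0, -1.0, 0], [-1, 0, 0, -3.0, 0], [-1, 0, 0, -4.0, -0.04], [-1, 0, 0, -4.0, 0], [-1, 0, 0, -2.5, 0], [-1, 3.79, 0.85, 0, 0], [-1, 3.79, 0.85, 0, 0], [-1, 3.79, 0.85, 0, 0], [-1, 3.79, 0.85, 0, 0], [-1, 0, 0, 0, 0]]]'

```text
t: 14.68
tcp_pos: [587.4, 58.5, 323.7]
tcp_rot: [-0.0, 0.999, 0.048, 0.003]
ft_force: [0.6, 0.0, -1.0]
grip_width: 58.6
grasp_force: 54.6
```

Call:
jog_arm --steps '[[[-1, 0, 0, 0, 0], [-1, 0, 0, 0, 0], [-1, 0, 0, 0, 0]]]'

```text
t: 14.93
tcp_pos: [580.9, 61.0, 323.0]
tcp_rot: [-0.0, 0.999, 0.05, -0.0]
ft_force: [-0.2, 0.5, -2.1]
grip_width: 59.3
grasp_force: 54.6
```

Run:
```python
from h import *
np.set_printoptions(precision=1,suppress=True)
w=imaging.grab_frame("wrist"); o=manip.get_obs(); print(o['tcp_pos'],o['tcp_rot'].round(3),w['xyz']); np.savez('w6.npz',**w)
cv2.imwrite('pics/w6.png',w['frame'][:,:,::-1])
```

```text
[580.9  61.  323. ] [ 0.   1.   0.1 -0. ] [663.6  69.  291.8]
```

View pics/w6.png

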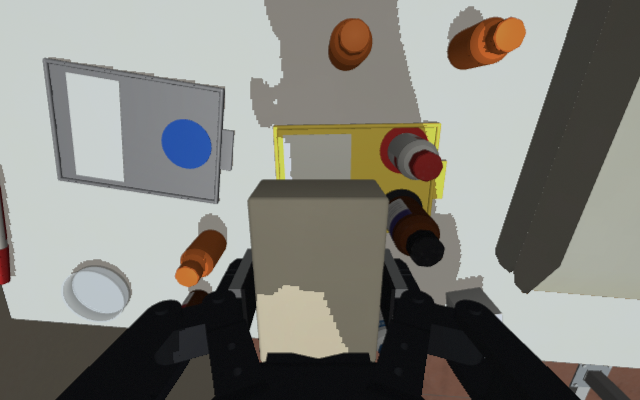

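The held slide box is square to the yellow tray, and its rectangle's far edge is at row ~134. The whole grey tray is in view: white corners (65,73), (120,80), (124,182) and (71,178), blue disc (186,144).

Call:
jog_arm --steps '[[[-1, 0.2, 0, 3.5, 0], [-1, 0, 0, 3.5, 0], [-1, 0, 0, 3.0, 0], [-1, 0, 0, 2.0, 0], [-1, 0, 0, 1.2, 0], [-1, 0, 0, 0.4, 0], [-1, 0, 0, 0, 0], [-1, 0, 0, 0, 0]]]'

```text
t: 15.65
tcp_pos: [584.4, 61.2, 187.7]
tcp_rot: [-0.0, 0.999, 0.05, 0.001]
ft_force: [0.6, -0.6, -0.8]
grip_width: 59.2
grasp_force: 54.6
```

Run:
```python
from h import *
np.set_printoptions(precision=3,suppress=True)
w=dict(np.load('w6.npz'))
P=cast(w,[(65,73),(120,80),(124,182),(71,178)],4)[:,:2]; print(P,P.mean(0)); 
for i,j in((0,3),(1,2)): v=P[i]-P[j]; print(np.arctan2(v[1],v[0]))
for b in blobs(w,(100,120,60),(130,255,255),300,(150,110,225,180))[:1]: print('bluedisc',cast(w,cv2.fitEllipse(b[3])[0],4)[0])
Q=cast(w,[(44,58),(225,87),(218,202),(60,180)],8)[:,:2]; print(Q,Q.mean(0)); v=Q[1]-Q[2]; print(np.arctan2(v[1],v[0])); print('ywhite far-left',cast(w,[(284,137),(352,134)],4))
```

```text
[[661.43  297.813]
 [660.48  249.169]
 [563.298 256.233]
 [562.135 308.972]] [611.836 278.047]
-0.11191622274926505
-0.07256355200643931
bluedisc [608.764 192.061   4.   ]
[[671.988 310.796]
 [664.126 153.19 ]
 [552.879 160.367]
 [560.331 316.9  ]] [612.331 235.313]
-0.0644220661946231
ywhite far-left [[624.592  97.86    4.   ]
 [634.029  33.11    4.   ]]
```

Call:
jog_arm --steps '[[[-1, -0.12, 0, 0.3, 0], [-1, 0, 0, 0.2, 0], [-1, 0, 0, 0.1, 0], [-1, 0, 0, 0, 0], [-1, 0, 0, 0, 0]]]'

```text
t: 16.07
tcp_pos: [583.1, 60.9, 182.6]
tcp_rot: [0.0, 0.999, 0.05, 0.001]
ft_force: [-4.1, -2.4, 14.4]
grip_width: 59.1
grasp_force: 56.3
```

Call:
jog_arm --steps '[[[0.45, 0, 0, 0, 0], [0.55, 0, 0, 0, 0], [0.65, 0, 0, 0, 0], [0.65, 0, 0, 0, 0], [0.65, 0, 0, -1.0, 0], [0.65, 0, 0, -3.0, 0], [0.65, 0, 0, -4.0, 0], [0.65, 0, 0, -4.0, 0], [1, 0, 0, -2.5, 0.1]]]'

```text
t: 16.82
tcp_pos: [583.2, 61.1, 329.9]
tcp_rot: [-0.0, 1.0, 0.001, 0.002]
ft_force: [1.7, 0.6, 0.2]
grip_width: 80.6
grasp_force: 0.0
```

Call:
jog_arm --steps '[[[1, -3.08, 1.86, 0, 0], [1, -3.08, 1.86, 0, 0], [1, -3.08, 1.86, 0, 0], [1, -3.08, 1.86, 0, 0], [1, -3.08, 1.86, 0, 0], [1, 0, 0, 0, 0], [1, 0, 0, 0, 0], [1, 0, 0, 0, 0]]]'

```text
t: 17.48
tcp_pos: [429.3, -32.0, 326.3]
tcp_rot: [0.0, 1.0, -0.0, 0.001]
ft_force: [-0.2, 0.6, 0.1]
grip_width: 85.3
grasp_force: 0.0
```

Run:
```python
from h import *
np.set_printoptions(precision=2,suppress=True)
w=imaging.grab_frame("wrist"); o=manip.get_obs(); print(o['tcp_pos'],o['tcp_rot'].round(3),w['xyz']); np.savez('w7.npz',**w)
for b in blobs(w,(95,120,60),(130,255,255),200)[:4]: print(b[0],np.round(b[1:3],0),cast(w,cv2.fitEllipse(b[3])[0],68)[0])
cv2.imwrite('pics/w7.png',w['frame'][:,:,::-1])
```

```text
[429.67 -31.66 326.08] [-0.  1.  0.  0.] [512.56 -32.43 295.21]
472.5 [312. 205.] [429.69 -27.73  68.  ]
263.5 [55.  4.] [571.93 142.21  68.  ]
```

View pics/w7.png

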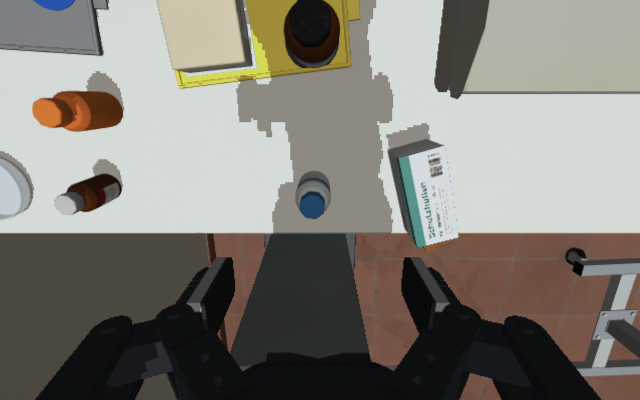

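The blue cap at (312,205), i.e. (429.7,-28), is centred. The slide box is sitting inside its rectangle. Picking up blue.

Call:
jog_arm --steps '[[[1, 0, -0.3, 3.9, 0], [1, 0, 0, 3.9, 0], [1, 0, 0, 3.2, 0], [1, 0, 0, 2.0, 0], [1, 0, 0, 1.0, 0], [1, 0, 0, 0, 0], [-1, 0, 0, 0, 0], [-1, 0, 0, 0, 0], [-1, 0, 0, 0, 0], [-1, 0, 0, 0, 0]]]' --force 30

```text
t: 18.37
tcp_pos: [429.3, -29.2, 186.6]
tcp_rot: [0.0, 1.0, -0.0, 0.001]
ft_force: [0.8, -0.1, 0.5]
grip_width: 38.7
grasp_force: 0.0
```

Call:
jog_arm --steps '[[[-1, 0, 0, 0, 0], [-1, 0, 0, -1.5, 0], [-1, 0, 0, -3.0, 0], [-1, 0, 0, -4.0, 0], [-1, 0, 0, -4.0, 0], [-1, 0, 0, -3.0, 0], [-1, 0, 0, 0, 0], [-1, 0, 0, 0, 0]]]'

```text
t: 19.03
tcp_pos: [429.0, -29.3, 342.6]
tcp_rot: [0.001, 1.0, -0.0, 0.003]
ft_force: [-0.7, -0.4, -1.4]
grip_width: 31.0
grasp_force: 30.0
```

Call:
jog_arm --steps '[[[-1, 2.56, -3.15, 0, 0], [-1, 2.56, -3.15, 0, 0], [-1, 2.56, -3.15, 0, 0], [-1, 2.56, -3.15, 0, 0], [-1, 2.56, -3.15, 0, 0], [-1, 2.56, -3.15, 0, 0], [-1, 2.56, -3.15, 0, 0], [-1, 0, 0, 0, 0], [-1, 0, 0, 0, 0], [-1, 0, 0, 0, 0]]]'

```text
t: 19.87
tcp_pos: [607.4, 191.0, 338.4]
tcp_rot: [0.001, 1.0, 0.0, -0.002]
ft_force: [-0.1, -0.9, -1.1]
grip_width: 31.1
grasp_force: 30.0
```

Run:
```python
from h import *
np.set_printoptions(precision=1,suppress=True)
w=imaging.grab_frame("wrist"); o=manip.get_obs(); print(o['tcp_pos'],o['tcp_rot'].round(3))
for b in blobs(w,(95,120,60),(130,255,255),100)[:4]: print(b[0],np.round(b[1:3],0),cast(w,b[1:3],4)[0])
cv2.imwrite('pics/w8.png',w['frame'][:,:,::-1])
```

```text
[607.4 190.3 339. ] [ 0.  1. -0. -0.]
1888.0 [319. 334.] [399.7 188.9   4. ]
1458.0 [316. 178.] [608.8 192.    4. ]
```

View pics/w8.png

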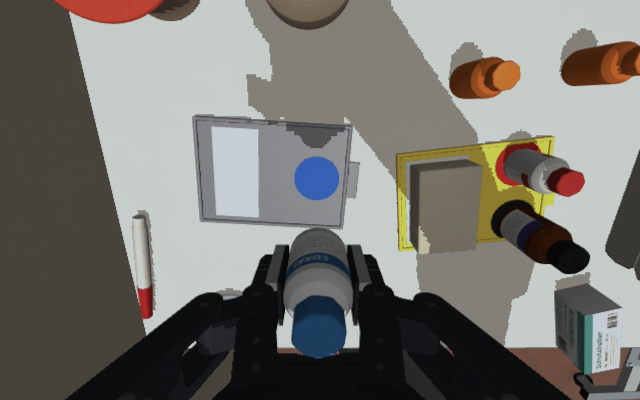

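Blue hangs upright over its disc at (316,178), and the yellow kit looks right. Lowering.

Call:
jog_arm --steps '[[[-1, 0.1, -0.05, 3.8, 0], [-1, 0, 0, 3.8, 0], [-1, 0, 0, 3.0, 0], [-1, 0, 0, 2.2, 0], [-1, 0, 0, 1.0, 0], [-1, 0, 0, 0.5, 0], [-1, 0, 0, 0.2, 0], [-1, 0, 0, 0, 0], [-1, 0, 0, 0, 0]]]'

```text
t: 20.67
tcp_pos: [609.5, 191.8, 197.0]
tcp_rot: [-0.0, 1.0, -0.0, 0.001]
ft_force: [0.4, 0.4, -0.3]
grip_width: 31.1
grasp_force: 30.0
```

Call:
jog_arm --steps '[[[-1, 0, 0, 0.25, 0], [-1, 0, 0, 0.15, 0], [-1, 0, 0, 0.1, 0], [-1, 0, 0, 0.1, 0], [-1, 0, 0, 0, 0], [-1, 0, 0, 0, 0]]]'

```text
t: 21.17
tcp_pos: [609.1, 191.9, 190.6]
tcp_rot: [0.0, 1.0, -0.0, 0.0]
ft_force: [-2.4, -1.7, 8.6]
grip_width: 31.3
grasp_force: 30.8
```

Call:
jog_arm --steps '[[[-0.1, 0, 0, 0, 0], [0.0, 0, 0, 0, 0], [0.15, 0, 0, 0, 0], [0.15, 0, 0, 0, 0], [0.15, 0, 0, -1.0, 0], [0.15, 0, 0, -3.0, 0], [0.15, 0, 0, -4.0, 0], [0.15, 0, 0, -4.0, 0], [1, 0, 0, -2.0, 0]]]'

```text
t: 21.92
tcp_pos: [609.6, 192.5, 335.2]
tcp_rot: [-0.001, 1.0, 0.0, 0.003]
ft_force: [1.2, 0.3, 0.2]
grip_width: 60.1
grasp_force: 0.0
```

Call:
jog_arm --steps '[[[1, -2.01, 3.62, 0, 0], [1, -2.01, 3.62, 0, 0], [1, -2.01, 3.62, 0, 0], [1, -2.01, 3.62, 0, 0], [1, -2.01, 3.62, 0, 0], [1, -2.01, 3.62, 0, 0], [1, -2.01, 3.62, 0, 0], [1, -2.01, 3.62, 0, 0], [1, -2.01, 3.62, 0, 0], [1, 0, 0, 0, 0]]]'

```text
t: 22.75
tcp_pos: [424.0, -140.6, 329.7]
tcp_rot: [0.002, 1.0, -0.005, -0.001]
ft_force: [-0.4, -0.9, 0.2]
grip_width: 85.7
grasp_force: 0.0
```

Call:
jog_arm --steps '[[[1, 0, 0, 0, -0.093], [1, 0, 0, 0, -0.093], [1, 0, 0, 0, -0.094], [1, 0, 0, 0, 0], [1, 0, 0, 0, 0], [1, 0, 0, 0, 0]]]'

```text
t: 23.25
tcp_pos: [428.1, -133.9, 329.7]
tcp_rot: [0.0, 0.99, 0.138, 0.0]
ft_force: [0.5, -0.5, 0.2]
grip_width: 85.1
grasp_force: 0.0
```

Run:
```python
from h import *
np.set_printoptions(precision=2,suppress=True)
w=imaging.grab_frame("wrist"); o=manip.get_obs(); print(o['tcp_pos'],o['tcp_rot'].round(3),w['xyz']); np.savez('w9.npz',**w)
cv2.imwrite('pics/w9.png',cv2.resize(w['frame'][100:300,200:440,::-1],None,fx=3,fy=3))
```

```text
[ 428.05 -133.85  329.59] [0.   0.99 0.14 0.  ] [ 508.07 -111.37  298.44]
```

View pics/w9.png

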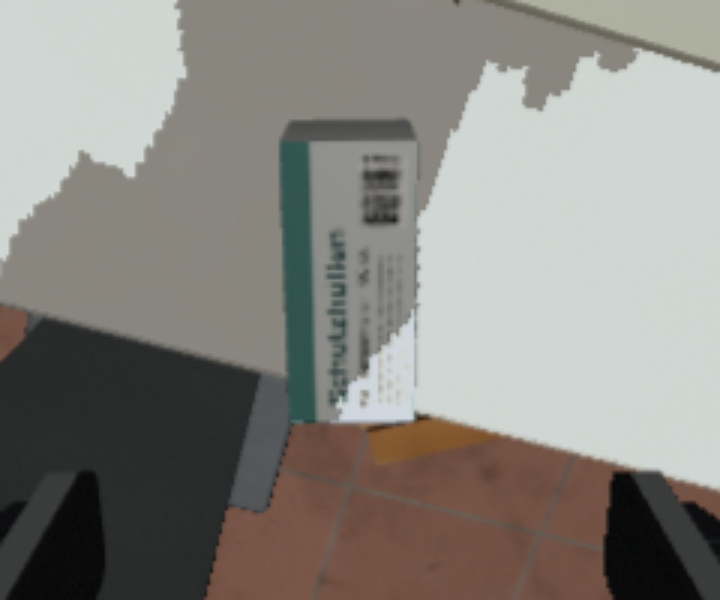

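The sleeve carton is aligned with the gripper, its top corners at crop (281,138), (416,140), (414,422) and (290,422). Checking its centre.

Run:
```python
from h import *
w=dict(np.load('w9.npz')); q=np.array([(281,138),(416,140),(414,422),(290,422)])/3+[200,100]
p=cast(w,q,45)[:,:2]; d=p.mean(0)-[428.05,-133.85]; T=rot(manip.get_obs()['tcp_rot']); print(p,p.mean(0),'tool shift',T[:2,0]@d,T[:2,1]@d)
```

```text
[[ 464.83792698 -102.16105449]
 [ 474.85864529 -139.38995599]
 [ 389.17133942 -165.29077594]
 [ 378.33939675 -127.31774009]] [ 426.80182711 -133.53988163] tool shift -1.1154704478632584 -0.6401832167222155
```

Call:
jog_arm --steps '[[[1, -0.1, 0, 3.9, 0], [1, 0, 0, 3.9, 0], [1, 0, 0, 3.4, 0], [1, 0, 0, 2.2, 0], [1, 0, 0, 0.9, 0], [-1, 0, 0, 0, 0], [-1, 0, 0, 0, 0], [-1, 0, 0, 0, 0], [-1, 0, 0, 0, 0], [-1, 0, 0, 0, 0]]]' --force 30

```text
t: 24.13
tcp_pos: [427.8, -134.5, 188.0]
tcp_rot: [0.001, 0.99, 0.139, 0.001]
ft_force: [-0.3, 0.8, 6.9]
grip_width: 40.9
grasp_force: 31.3
```

Call:
jog_arm --steps '[[[-1, 0, 0, 0, 0], [-1, 0, 0, 0, 0], [-1, 0, 0, -1.5, 0], [-1, 0, 0, -3.0, 0], [-1, 0, 0, -4.0, 0], [-1, 0, 0, -4.0, 0], [-1, 0, 0, -2.0, 0.07], [-1, 0, 0, 0, 0.105], [-1, 0, 0, 0, 0.105], [-1, 0, 0, 0, 0]]]'

```text
t: 24.97
tcp_pos: [426.9, -134.4, 332.8]
tcp_rot: [0.001, 1.0, -0.003, 0.001]
ft_force: [-0.5, 0.3, -1.4]
grip_width: 40.7
grasp_force: 30.7
```

Call:
jog_arm --steps '[[[-1, 1.7, -3.74, 0, 0], [-1, 1.7, -3.74, 0, 0], [-1, 1.7, -3.74, 0, 0], [-1, 1.7, -3.74, 0, 0], [-1, 1.7, -3.74, 0, 0], [-1, 1.7, -3.74, 0, 0], [-1, 1.7, -3.74, 0, 0], [-1, 1.7, -3.74, 0, 0], [-1, 1.7, -3.74, 0, 0], [-1, 1.7, -3.74, 0, 0]]]'

```text
t: 25.8
tcp_pos: [597.5, 241.4, 331.4]
tcp_rot: [0.0, 1.0, 0.002, -0.0]
ft_force: [0.2, -0.2, 0.5]
grip_width: 40.9
grasp_force: 30.7
```

Call:
jog_arm --steps '[[[-1, 1.7, -3.74, 0, 0], [-1, 0, 0, 0, 0.07], [-1, 0, 0, 0, 0], [-1, 0, 0, 0, 0], [-1, 0, 0, 0, 0]]]'

```text
t: 26.22
tcp_pos: [614.1, 275.6, 331.3]
tcp_rot: [0.001, 0.999, -0.034, -0.0]
ft_force: [1.2, 0.3, -0.6]
grip_width: 41.0
grasp_force: 30.8
```

Run:
```python
from h import *
w=imaging.grab_frame("wrist"); o=manip.get_obs(); print(o['tcp_pos'],o['tcp_rot'].round(3))
cv2.imwrite('pics/w10.png',w['frame'][:,:,::-1])
```

```text
[614.21677518 275.36569098 331.55013038] [ 0.001  0.999 -0.035  0.   ]
```

View pics/w10.png

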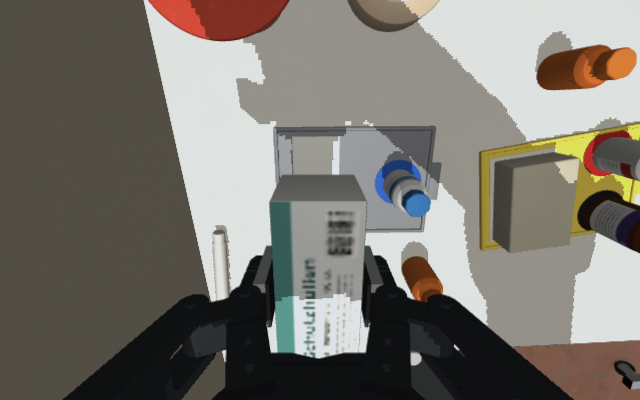

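The carton is square to the grey tray and blue is upright on its disc. Lowering.

Call:
jog_arm --steps '[[[-1, 0, -0.15, 3.8, 0], [-1, 0, 0, 3.8, 0], [-1, 0, 0, 3.0, 0], [-1, 0, 0, 1.8, 0], [-1, 0, 0, 0.9, 0], [-1, 0, 0, 0.3, 0], [-1, 0, 0, 0, 0], [-1, 0, 0, 0, 0]]]'

```text
t: 26.93
tcp_pos: [614.9, 278.6, 197.1]
tcp_rot: [-0.001, 0.999, -0.035, 0.001]
ft_force: [-0.2, 0.3, 0.2]
grip_width: 41.0
grasp_force: 30.8
```

Call:
jog_arm --steps '[[[-1, 0, 0, 0.2, 0], [-1, 0, 0, 0.1, 0], [-1, 0, 0, 0.1, 0], [-1, 0, 0, 0, 0], [-1, 0, 0, 0, 0]]]'

```text
t: 27.35
tcp_pos: [614.5, 278.8, 192.1]
tcp_rot: [-0.0, 0.999, -0.035, 0.001]
ft_force: [0.3, -0.7, 3.6]
grip_width: 40.8
grasp_force: 31.3
```

Call:
jog_arm --steps '[[[0.0, 0, 0, 0.05, 0], [0.1, 0, 0, 0, 0], [0.25, 0, 0, 0, 0], [0.25, 0, 0, 0, 0], [0.25, 0, 0, -1.0, 0], [0.25, 0, 0, -3.0, 0], [0.25, 0, 0, -4.0, 0], [0.25, 0, 0, -4.0, 0], [0.25, 0, 0, -4.0, 0], [0.25, 0, 0, -4.0, 0]]]'

```text
t: 28.18
tcp_pos: [613.7, 278.5, 393.7]
tcp_rot: [-0.0, 0.999, -0.035, 0.0]
ft_force: [1.2, -0.0, -0.5]
grip_width: 53.3
grasp_force: 0.0
```

Call:
jog_arm --steps '[[[1, -4.0, 0, 0, 0], [1, -4.0, 0, 0, 0], [1, -4.0, 0, 0, 0], [1, 0, 0, 0, 0], [1, 0, 0, 0, 0]]]'

```text
t: 28.6
tcp_pos: [492.3, 287.6, 392.3]
tcp_rot: [0.0, 0.999, -0.033, 0.001]
ft_force: [1.6, -1.1, 0.1]
grip_width: 85.7
grasp_force: 0.0
```

Run:
```python
from h import *
np.set_printoptions(precision=1,suppress=True)
w=imaging.grab_frame("wrist"); o=manip.get_obs(); print(o['t'],o['tcp_pos'],o['grip_width']); f=w['frame']
def sh(n,lo,hi,z,amin=60):
    for b in blobs(w,lo,hi,amin)[:4]: print(n,b[0],np.round(b[1:3],0),cast(w,b[1:3],z)[0])
sh('bluecap',(95,120,60),(130,255,255),72); sh('redcap',(0,150,60),(5,255,255),74)
for b in blobs(w,(15,15,60),(30,90,255),800)[:3]: p=cast(w,b[3][:,0],36)[:,:2]; print('slide?',b[0],cv2.minAreaRect(p.astype(np.float32)))
for b in blobs(w,(75,60,40),(95,255,255),150)[:3]: p=cast(w,b[3][:,0],49)[:,:2]; print('teal',b[0],cv2.minAreaRect(p.astype(np.float32)))
for b in blobs(w,(0,0,0),(180,255,40),100,(350,100,640,260))[:3]: print('blackcap?',b[0],cast(w,b[1:3],89)[0])
```

```text
28.65 [494.1 287.2 392.2] 85.29065543866722
bluecap 484.5 [388.  62.] [601.4 216.7  72. ]
bluecap 453.5 [415.  53.] [607.2 193.6  72. ]
redcap 447.0 [585.  32.] [613.7  48.3  74. ]
redcap 291.5 [231. 204.] [478.1 377.8  74. ]
redcap 117.0 [612.  35.] [610.2  24.8  74. ]
slide? 69838.5 ((402.73651123046875, 548.2630615234375), (271.3960876464844, 608.7702026367188), 66.98943328857422)
slide? 17155.0 ((507.4610900878906, 89.11297607421875), (294.1134338378906, 146.94577026367188), 41.34683609008789)
slide? 7215.5 ((300.96075439453125, 381.5123596191406), (183.78810119628906, 119.51018524169922), 0.003400699235498905)
teal 755.5 ((614.4942016601562, 294.370849609375), (8.117561340332031, 87.76429748535156), 85.98983001708984)
```

```bash
python3 -c "
from workcell import manip
print(manip.hand_in())"
```

```text
the job is handed in; nothing more can be done
None
```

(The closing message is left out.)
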